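# Set the strip gauge with a feeler blade

### The arm

A 6-joint arm with a two-finger parallel gripper is mounted at the origin on the work surface. World frame = base frame: x ahead of the robot, y to its left, z up, the work surface at z = 0. Lengths are in mm, angles in rad, forces in N, time in s.
With the tool pointing down it reaches from about 350 to 875 mm from the base axis. Payload 4.2 kg.
Tool frame: the origin (TCP) lies at the very end of the fingers, on their centre line; the grasp point (between the pads) lies 19 mm behind it; y points along the fingers, z is the direction in which the jaws open and shut, and the axes are right-handed (so a half turn about y gives the same grasp; the last joint's range is limited). The gripper opens to 85 mm and grips with 20 to 120 N. Pads are 22 mm wide; open, the fingers measure 114 mm over their backs; the gripper's body (76 mm by 85 mm) begins 54 mm behind the grasp point. The pads swing forward as they close: fully open they stand 13 mm farther back than shut.
Start: joints at [1.48, 0.385, 0.008, 0, -1.194, -0.259], TCP at [214.161, 587.141, 231.312] pointing down, gripper open.
Joint ranges: [-3.14, 3.14], [-1.21, 2.06], [-1.07, 1.41], [-3.16, 2.05], [-2.99, -0.16], [-3.1, 3.1]. Speed limits (rad/s): [2.79, 2.79, 3.14, 3.14, 3.14, 3.14].

### API

Orientations are given as a unit quaternion [x, y, z, w].
In Python, from bench import arm gives the robot as it stands.
- The arm moves only by the shell command python3 -m creep 'ROWS'. ROWS is JSON, a list of rows, each an object with "delta_pos": the shift along the tool's x, y, z in mm, a list of three; "rot": the turn, a rotation vector about the tool's x, y, z in rad, a list of three; "jaw": the finger opening in mm, from 0 to 85.4. A call has exactly 10 rows; each row shifts and turns the commanded pose from where the row before left it, along the tool's axes as they then stand; what a row does not reach is not made up. A row lasts 1/12 s, in which the tool goes at most 41.7 mm and 7.16 degrees, less where a joint would pass 70% of its speed; a pose out of reach is approached as far as the arm can. A call is refused whole if a number of a shift passes 41.7 or a number of a turn 0.125, either way. A call with a gripper value outside its range is refused whole. The fingers move at their own pace and stop on an object; the grip force is fixed at half the most. Time passes only in rows, so rows that do not move let the fingers close, or fill a call up. It gives the time, the measured TCP pose, the force and the opening at its end, in the units of the state.
- arm.read_state(): the state, without advancing time (a new reading comes with each control period).
- arm.get_image(name): name is "scene" or "top" or "wrist"; returns the picture (420x560x3 uint8, red, green, blue); there is no depth.
- arm.calibration(name): a dict with "intrinsics" (3x3 intrinsics, pixels), "R" (3x3) and "t" (3): a world point X has camera coordinates R X + t. Camera axes: x right, y down, z forward; pixel columns grow to the right and rows downward; lengths in mm; the calibration is good to about 2 mm. A picture is of the moment at which its call begins: read the wrist's pose just before it. calibration takes no time and is no camera call; for the wrist camera it gives the pose at the moment of the call.
- arm.job_done(): hands the job in, once; it reports no verdict.
Trained networks look in the newest picture that a camera, given by its name, has taken for a name from the list of things; names that differ only in an ending like _2 or _b are one class to them, and where a whole thing is asked for, a point or a joint stands for the part that bears it (a point fixed in the world has none). Each returns a list of dicts, best first, with "p" (0 to 1); they miss things now and then, are a little off and sometimes report something else, mostly with a low value. They report only what shows in the picture. A call takes as long as a camera call.
- arm.find_in(camera, target): "location" ([column, row] in pixels, amid what is visible of it).
- arm.masks_of(camera, target): "pixels" (420x560 bool, what is visible of it) and "location" ([column, row] in pixels, amid what is visible of it).
The state is a dict: "clock": time; "joints": joint angles; "joint_vel": joint speeds; "joint_efforts": joint torques, N m; "position": TCP position; "ee_rot": TCP orientation; "contact_force": force on the tool from outside, world axes, zero at the start; "wrist_torque": the same for the moment, N m; "gripper_width": finger opening in mm.
Only numpy, scipy, OpenCV 4.12 (cv2) and the standard library are available. Lean on these libraries where they do the work, as an engineer would, in place of code of your own. Each camera call takes 0.05 s, during which the arm holds its last target. There are 200 camera calls.

### The job

Set the gap of the bamboo-strip gauge with the thinner of the two feelers: slide its blade, standing upright on the gauge's base, well into the gap between the jaws and let go of it, then slide the jaw shut by its wooden fin until the blade is lightly nipped between the jaws. Draw the feeler straight back out along the gap, feeling it drag, and stand it upright in its tray again, leaving the jaw as set. Do not ram the jaw, and leave everything else where it is.

Things in the scene. Friction and masses are not known exactly. Their poses are not given: they have to be found in the camera images.
- feeler_mid (a point): Thin feeler, loose, 0.14 kg: upright dark-wood handle 22 x 22 mm on a foot 34 x 34 x 8 mm, 70 mm tall in all. From low on the handle a flat steel blade, 6 mm thick, on edge, reaches out along +x to 80 mm from the handle's axis, 3 to 27 mm above the foot's underside. This point: on the handle's axis, 35 mm above the underside; z up. Grasp the handle's upper half, closing along x or y.
- feeler_tip (a point): Middle of the end of the thin feeler's blade: 80 mm along +x from the handle's axis, 15 mm above the underside of the foot; same axes as feeler_mid. When the feeler is nipped between the jaws, a grasp closing along x does not shift it sideways; one closing along y may.
- thick_mid (a point): The other feeler, loose, in the same tray: same handle and size, but its blade is 14 mm thick. Point and axes as for feeler_mid. Not to be used or moved.
- tray: Open wooden tray fixed to the table, 150 (x) x 200 (y) x 18 mm, walls and floor 5 mm thick; origin: centre of its underside, on the table; inner floor 5 mm above it. The feelers start upright in it, 100 mm apart along y (either may be on either side), about 30 mm to the -x side of its centre, blades roughly along its +x.
- jig: Strip gauge fixed to the table, origin on the table. Dark steel base plate 12 mm thick, x -110 to +90, y -80 to +90 mm. On it the jaws, x 5 to 75 mm, tops 42 mm above the table: fixed grey block with pad on the -y side, sliding jaw on the +y side. The gap between runs along x, open at its -x end, before which the base is bare for the feeler's foot to stand on.
- pad: Sprung steel pad of the fixed block; origin and axes as jig, but it moves up to 5 mm. Its face, 70 mm long, looks to +y and lies at y = -12 mm of the jig when unpressed; it yields up to 5 mm to -y at 1 N per mm, then it is solid.
- gap_mouth (a point): Point on the top of the base plate (12 mm above the table) at the -x end of the pad's unpressed face; axes as jig. The gap lies on the +y side of it and runs to +x.
- jaw (a joint): How far the sliding jaw is pushed shut, in m: 0 at its open stop, growing to 0.0295 as it moves to -y of the jig. The gap to the unpressed pad is 30 mm minus this, so the thin blade begins to be nipped at 0.024. About 3 N moves the jaw and it stays where left; when pushed harder against a blade, the pad's spring pushes it back until about 3 N are left.
- jaw_grip (a point): Middle of the wooden fin on the sliding jaw, 64 mm above the table; it moves with the jaw, axes as jig. The fin is 36 mm (x) x 14 mm (y), from 42 to 82 mm above the table; the jaw under it is a steel block 70 x 40 mm.
- ringa: Black lacquered ring, 72 mm across, 18 mm high, origin at the centre of its underside, lying on the table between the tray and the gauge; leave alone.
- bowl: Black lacquered bowl, 120 mm across, 45 mm high, at the far side of the table; leave alone.
- tin: Tin, 90 mm across, 110 mm high, at the right-hand (-y) side; leave alone.
- brush: Brush lying on the table in front of the robot; leave alone.

How it is judged (in metres and radians):
On the way, in this order (a step that is already met when the one before it is completed fails the run):
1. the thin blade is at least 30 mm into the gap, upright and low, and let go, the jaw still open (x of feeler_tip in the frame of jig between 0.035 and 0.075 m and y of feeler_tip in the frame of jig between -0.012 and 0.018 m and z of feeler_tip in the frame of jig below 0.033 m and angle between feeler_mid's own z axis and vertical below 0.12 rad and contact force between the fingers and feeler below 0.05 N and value of joint jaw below 0.022 m), for 0.2 s.
2. the jaw nips the blade against the pad with more than 0.7 N, the blade still at least 30 mm in and not held (x of feeler_tip in the frame of jig above 0.035 m and contact force between feeler and pad above 0.7 N and value of joint jaw above 0.0235 m and contact force between the fingers and feeler below 0.05 N), for 0.2 s.
3. the blade is drawn back along the gap, rubbing on the pad with more than 0.4 N while 5 to 25 mm are still in (x of feeler_tip in the frame of jig between 0.01 and 0.03 m and contact force between feeler and pad above 0.4 N and value of joint jaw above 0.0235 m), for 0.04 s.
At the end, for the whole second after the job is handed in: The thin feeler stands upright (within 0.08 rad) and still on the tray's floor, its handle inside the tray's walls, released; the jaw is left where it nipped the blade, its value between 0.0242 and 0.0285 (gap 1.5 to 5.8 mm from the unpressed pad) (value of joint jaw between 0.0242 and 0.0285 m and x of feeler_mid in the frame of tray between -0.06 and 0.06 m and y of feeler_mid in the frame of tray between -0.085 and 0.085 m and z of feeler_mid in the frame of tray below 0.045 m and angle between feeler_mid's own z axis and vertical below 0.08 rad and linear speed of feeler below 0.02 m/s and contact force between the fingers and feeler below 0.05 N); the robot touches nothing.
It fails at once if the jaw is rammed: the blade presses the pad with more than 40 N (contact force between feeler and pad above 40 N).
It fails at once if the thick feeler is moved by more than 25 mm or tipped (distance of thick_mid from where it was at the start of the episode above 0.025 m or angle between thick_mid's own z axis and vertical above 0.4 rad).
It fails at once if a bystander is moved by more than 30 mm (distance of any of ringa, bowl, tin, brush from where it was at the start of the episode above 0.03 m).
It also fails if it takes over 72 s, if anything falls off the work surface, if the arm or the gripper's body presses on something with over 40 N, if the wrist force passes 120 N, or if a joint passes its speed limit or range.

## Working session

There is one attempt and no reset: what is moved stays moved. The work goes in short steps, Python scripts to look and compute and a shell command to move; the robot and the scene stay as the last step left them, time stands still between calls to the robot, and variables do not carry over. Pictures are saved under pics/ and viewed, about 8 in all and at most 12, crops included, and the job is handed in when it is done.

```bash
mkdir -p pics; cat > h.py <<'E'
import numpy as np, cv2
from scipy.spatial.transform import Rotation as R
from bench import arm
def ray(cam,px,z):
    c=arm.calibration(cam);K,Rm,t=map(np.array,(c["intrinsics"],c["R"],c["t"]))
    d=Rm.T@np.linalg.solve(K,[px[0],px[1],1]);o=-Rm.T@t
    return o+d*(z-o[2])/d[2]
def proj(cam,X):
    c=arm.calibration(cam);K,Rm,t=map(np.array,(c["intrinsics"],c["R"],c["t"]))
    p=(np.atleast_2d(X)@Rm.T+t)@K.T;return p[:,:2]/p[:,2:]
def save(cam,name):
    im=arm.get_image(cam);cv2.imwrite('pics/'+name,im[:,:,::-1]);return im
def st():
    s=arm.read_state();r=R.from_quat(s["ee_rot"])
    print('t',round(s["clock"],2),'pos',np.round(s["position"],1),'F',np.round(s["contact_force"],1),'w',round(s["gripper_width"],1))
    print(np.round(r.as_matrix(),3).tolist(),'j',np.round(s["joints"],2));return s,r
E
python3 - <<'E'
from h import *
st()
a=save('top','top1.png');b=save('scene','sc1.png')
for n in ['feeler_mid','thick_mid','tray','jig','pad','jaw_grip','ringa','gap_mouth']:
  for f in arm.find_in('top',n)[:2]: print(n,round(f['p'],2),np.round(f['location']),np.round(ray('top',f['location'],0)),)
E
```

```text
t 0.0 pos [214.  586.6 230.2] F [-0.  -0.1 -0.4] w 85.2
[[-0.939, -0.001, -0.343], [0.343, -0.002, -0.939], [-0.0, -1.0, 0.002]] j [ 1.48  0.39  0.01 -0.   -1.19 -0.26]
feeler_mid 0.63 [364. 239.] [ 525. -281.    0.]
thick_mid 0.9 [322. 229.] [ 555. -171.    0.]
thick_mid 0.29 [147. 230.] [561. 289.   0.]
tray 0.56 [345. 230.] [ 551. -231.    0.]
tray 0.26 [143. 228.] [567. 297.   0.]
jig 0.92 [164. 246.] [519. 242.   0.]
pad 0.59 [168. 222.] [582. 234.   0.]
jaw_grip 0.87 [148. 230.] [561. 286.   0.]
jaw_grip 0.61 [364. 238.] [ 529. -279.    0.]
ringa 0.57 [254. 196.] [645.   8.   0.]
gap_mouth 0.78 [168. 246.] [519. 233.   0.]
gap_mouth 0.24 [248. 215.] [595.  23.   0.]
```

View pics/top1.png

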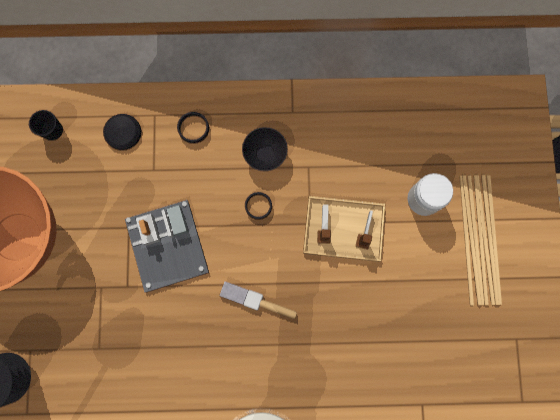

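View pics/sc1.png

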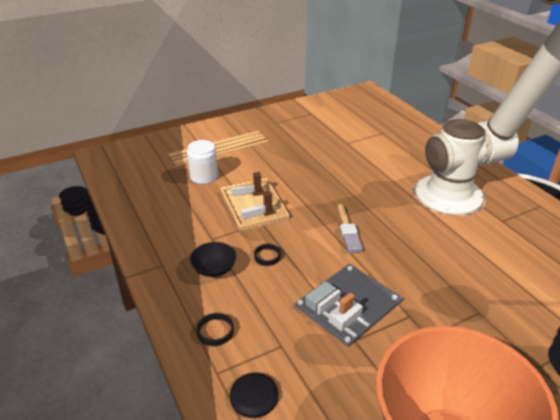

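The top view shows the gauge at about (165,245), turned some 16° CCW, with the fin at (145,228). The tray is at (345,230), turned about -5°. The right-hand feeler (365,240) has the narrower blade, which fits the detector calling the left one thick. The scene view agrees with this layout.

```bash
python3 - <<'E'
from h import *
s,r=st()
c=arm.calibration('wrist');Rm,t=np.array(c['R']),np.array(c['t'])
o=-Rm.T@t;print('cam in tool',r.inv().apply(o-s['position']),'axes in tool (rows x,y,z)',np.round(r.inv().apply(Rm),2).tolist(),c['intrinsics'][0])
for n,z in [('jig',12),('tray',10),('feeler_mid',40),('thick_mid',40)]:
  for m in arm.masks_of('top',n)[:2]:
    P=cv2.findNonZero(m['pixels'].astype(np.uint8)); b=cv2.boxPoints(cv2.minAreaRect(P))
    print(n,round(m['p'],2),len(P),[np.round(ray('top',q,z)[:2]).tolist() for q in b])
for p in [(365,238),(371,212),(325,234),(325,205),(145,228)]: print(p,np.round(ray('top',p,65 if p[1] in(238,234,228) else 27)))
E
```

```text
t 0.5 pos [214.2 587.1 231.3] F [ 0.5 -1.1  0.5] w 85.1
[[-0.939, -0.0, -0.343], [0.343, -0.0, -0.939], [0.0, -1.0, 0.0]] j [ 1.48  0.38  0.01 -0.   -1.19 -0.26]
cam in tool [ -85.83031295 -143.78990665    0.4561598 ] axes in tool (rows x,y,z) [[-0.0, 0.0, 1.0], [0.94, -0.33, 0.0], [0.33, 0.94, -0.0]] [360.30400485   0.         275.88845185]
jig 0.58 5212 [[588.0, 354.0], [641.0, 182.0], [446.0, 120.0], [396.0, 288.0]]
tray 0.73 3897 [[487.0, -116.0], [641.0, -136.0], [615.0, -340.0], [462.0, -316.0]]
feeler_mid 0.61 260 [[505.0, -247.0], [596.0, -282.0], [584.0, -315.0], [493.0, -280.0]]
feeler_mid 0.26 75 [[600.0, 239.0], [602.0, 231.0], [541.0, 216.0], [539.0, 223.0]]
thick_mid 0.75 264 [[608.0, -156.0], [607.0, -187.0], [512.0, -183.0], [513.0, -153.0]]
(365, 238) [ 520. -271.   65.]
(371, 212) [ 592. -296.   27.]
(325, 234) [ 532. -172.   65.]
(325, 205) [ 613. -178.   27.]
(145, 228) [557. 276.  65.]
```

```bash
python3 -m creep '[{"delta_pos":[-30.5,0,18],"rot":[0,0,0],"jaw":60},{"delta_pos":[-30.5,0,18],"rot":[0,0,0],"jaw":60},{"delta_pos":[-30.5,0,18],"rot":[0,0,0],"jaw":60},{"delta_pos":[-30.5,0,18],"rot":[0,0,0],"jaw":60},{"delta_pos":[-30.5,0,18],"rot":[0,0,0],"jaw":60},{"delta_pos":[-30.5,0,18],"rot":[0,0,0],"jaw":60},{"delta_pos":[-30.5,0,18],"rot":[0,0,0],"jaw":60},{"delta_pos":[-30.5,0,18],"rot":[0,0,0],"jaw":60},{"delta_pos":[-30.5,0,18],"rot":[0,0,0],"jaw":60},{"delta_pos":[-30.5,0,18],"rot":[0,0,0],"jaw":60}]'
python3 -m creep '[{"delta_pos":[-30.5,0,18],"rot":[0,0,0],"jaw":60},{"delta_pos":[-30.5,0,18],"rot":[0,0,0],"jaw":60},{"delta_pos":[-30.5,0,18],"rot":[0,0,0],"jaw":60},{"delta_pos":[-30.5,0,18],"rot":[0,0,0],"jaw":60},{"delta_pos":[0,0,0],"rot":[0,0.12,0],"jaw":60},{"delta_pos":[0,0,0],"rot":[0,0.12,0],"jaw":60},{"delta_pos":[0,0,0],"rot":[0,0.12,0],"jaw":60},{"delta_pos":[0,0,0],"rot":[0,0.12,0],"jaw":60},{"delta_pos":[0,0,0],"rot":[0,0.12,0],"jaw":60},{"delta_pos":[0,0,0],"rot":[0,0.12,0],"jaw":60}]'
python3 - <<'E'
from h import *
st()
im=save('wrist','w1.png')
np.save('w1cal.npy',arm.calibration('wrist'),allow_pickle=True)
O=np.array([529,234]);a=np.radians(17.6);Q=lambda x,y,z:[*(O+[x*np.cos(a)-y*np.sin(a),x*np.sin(a)+y*np.cos(a)]),z]
for n,q in dict(c1=(-110,-80,12),c2=(90,-80,12),c3=(90,90,12),c4=(-110,90,12),fin=(40,38,82),mouth=(5,-12,12),padtop=(5,-12,42)).items(): print(n,np.round(proj('wrist',Q(*q))))
for n in ['jaw_grip','gap_mouth','pad']:
  for f in arm.find_in('wrist',n)[:2]: print(n,round(f['p'],2),np.round(f['location']))
E
```

```text
clock: 1.53
position: [439.8, 312.1, 231.7]
ee_rot: [0.123, 0.697, -0.696, -0.123]
contact_force: [1.9, -0.2, 0.3]
gripper_width: 60.0
clock: 2.37
position: [529.0, 204.0, 231.4]
ee_rot: [0.362, 0.607, -0.607, -0.362]
contact_force: [-0.4, -0.7, 0.3]
gripper_width: 60.0
t 2.37 pos [529.  204.  231.4] F [-0.4 -0.7  0.3] w 60.0
[[-0.475, 0.0, -0.88], [0.88, 0.0, -0.475], [0.0, -1.0, -0.0]] j [ 0.65  0.29 -0.14 -0.   -1.15 -0.16]
c1 [[385. 140.]]
c2 [[185. 102.]]
c3 [[170. 257.]]
c4 [[343. 286.]]
fin [[209. 251.]]
mouth [[260. 184.]]
padtop [[259. 192.]]
jaw_grip 0.58 [211. 224.]
gap_mouth 0.79 [268. 193.]
pad 0.85 [220. 179.]
```

View pics/w1.png

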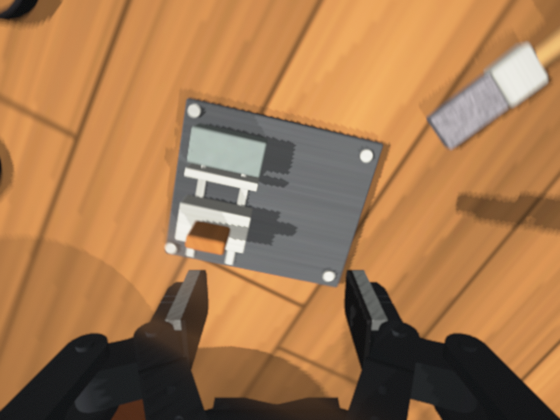

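The wrist view shows the plate corners at about (186,98), (384,146), (341,286) and (165,254), within a few pixels of prediction. The pad strip runs (184,171)-(257,187) and the fin is at about (208,238). I'll fit the gauge's pose and enlarge the picture with an overlay.

```bash
cat >> h.py <<'E'
def fr(p):
    O=np.array(p[:2]);a=p[2]
    return lambda x,y,z:np.array([O[0]+x*np.cos(a)-y*np.sin(a),O[1]+x*np.sin(a)+y*np.cos(a),z])
def fit(cam,pts,px,p0):
    from scipy.optimize import least_squares
    s=least_squares(lambda p:(proj(cam,[fr(p)(*q) for q in pts])-px).ravel(),p0,x_scale=[1,1,.01])
    return s.x,s.fun.reshape(-1,2)
E
python3 - <<'E'
from h import *
im=cv2.imread('pics/w1.png')
g=im.astype(int).sum(2); sat=im.max(2).astype(int)-im.min(2)
# plate outline: rough polygon edges refined by grey(low sat) mask hull
m=((sat<40)).astype(np.uint8); roi=np.zeros_like(m); roi[88:296,155:395]=1
m=cv2.morphologyEx(m*roi,cv2.MORPH_OPEN,np.ones((3,3)))
n,l,s,_=cv2.connectedComponentsWithStats(m);k=1+s[1:,4].argmax()
P=cv2.findNonZero((l==k).astype(np.uint8));H=cv2.convexHull(P)
c=cv2.approxPolyDP(H,6,True)[:,0];print(c.tolist())
pts=[(-110,-80,12),(90,-80,12),(90,90,12),(-110,90,12)]
px=np.array([[384,146],[186,98],[165,254],[341,286]],float)
px=np.array([min(c,key=lambda q:np.hypot(*(q-p))) for p in px],float)
p,e=fit('wrist',pts,px,[529,234,.307]);print(p,np.round(e,1).tolist())
F=fr(p);np.save('jig.npy',p)
big=cv2.resize(im[90:300,150:400],None,fx=3,fy=2.8)
def line(L,col):
    q=(proj('wrist',[F(*x) for x in L])-[150,90])*[3,2.8]
    cv2.polylines(big,[np.int32(q)],False,col,1)
line([(*t[:2],12) for t in pts+pts[:1]],(0,255,0))
line([(5,-12,42),(75,-12,42)],(0,0,255)); line([(5,18,42),(75,18,42)],(255,0,255));line([(5,18,42),(5,58,42),(75,58,42)],(255,0,255))
line([(22,31,82),(58,31,82),(58,45,82),(22,45,82),(22,31,82)],(255,0,0))
cv2.imwrite('pics/w1b.png',big)
E
```

```text
[[382, 144], [335, 286], [166, 251], [187, 99]]
[5.31896029e+02 2.34561842e+02 2.79206021e-01] [[1.6, -0.2], [-1.1, -1.7], [-2.0, 1.7], [1.6, 1.6]]
```

View pics/w1b.png

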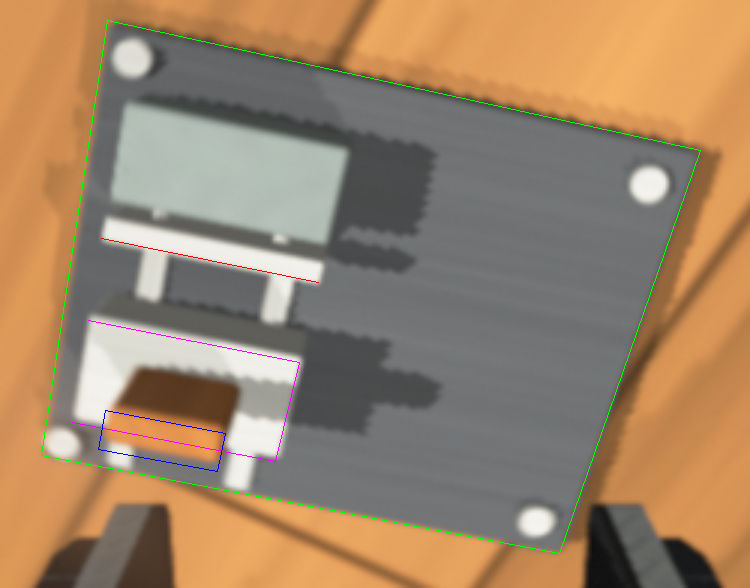

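The fit is good. The pad face lies on its overlay, the jaw is at its open stop, and in x the features sit about 1.5 mm toward -x. On to the thin feeler.

```bash
python3 -m creep '[{"delta_pos":[-31.7,0,19],"rot":[0,0,0],"jaw":60},{"delta_pos":[-31.7,0,19],"rot":[0,0,0],"jaw":60},{"delta_pos":[-31.7,0,19],"rot":[0,0,0],"jaw":60},{"delta_pos":[-31.7,0,19],"rot":[0,0,0],"jaw":60},{"delta_pos":[-31.7,0,19],"rot":[0,0,0],"jaw":60},{"delta_pos":[-31.7,0,19],"rot":[0,0,0],"jaw":60},{"delta_pos":[-31.7,0,19],"rot":[0,0,0],"jaw":60},{"delta_pos":[-31.7,0,19],"rot":[0,0,0],"jaw":60},{"delta_pos":[-31.7,0,19],"rot":[0,0,0],"jaw":60},{"delta_pos":[-31.7,0,19],"rot":[0,0,0],"jaw":60}]'
python3 -m creep '[{"delta_pos":[-31.7,0,19],"rot":[0,0,0],"jaw":60},{"delta_pos":[-31.7,0,19],"rot":[0,0,0],"jaw":60},{"delta_pos":[-31.7,0,19],"rot":[0,0,0],"jaw":60},{"delta_pos":[-31.7,0,19],"rot":[0,0,0],"jaw":60},{"delta_pos":[0,0,0],"rot":[0,0.12,0],"jaw":60},{"delta_pos":[0,0,0],"rot":[0,0.12,0],"jaw":60},{"delta_pos":[0,0,0],"rot":[0,0.12,0],"jaw":60},{"delta_pos":[0,0,0],"rot":[0,0.12,0],"jaw":60},{"delta_pos":[0,0,0],"rot":[0,0.12,0],"jaw":60},{"delta_pos":[0,0,0],"rot":[0,0.12,0],"jaw":60}]'
python3 - <<'E'
from h import *
st()
im=save('wrist','w2.png')
for n in ['feeler_mid','thick_mid','feeler_tip','tray']:
  for f in arm.find_in('wrist',n)[:2]: print(n,round(f['p'],2),np.round(f['location']))
F=fr([520,-271,np.radians(-19)])
print(np.round(proj('wrist',[F(0,0,75),F(80,0,32),F(0,0,5)])))
cv2.imwrite('pics/w2b.png',cv2.resize(im[:300,100:480,::-1],None,fx=2,fy=2))
E
```

```text
clock: 3.4
position: [514.2, -167.0, 231.6]
ee_rot: [0.36, 0.609, -0.609, -0.359]
contact_force: [1.1, 0.4, -0.6]
gripper_width: 59.5
clock: 4.23
position: [508.7, -313.0, 231.3]
ee_rot: [-0.552, -0.441, 0.441, 0.552]
contact_force: [-0.2, 0.1, 0.5]
gripper_width: 59.8
t 4.23 pos [ 508.7 -313.   231.3] F [-0.2  0.1  0.5] w 59.8
[[0.221, -0.0, -0.975], [0.975, 0.0, 0.221], [0.0, -1.0, 0.0]] j [-0.28  0.34 -0.06 -0.   -1.17  0.06]
feeler_mid 0.8 [265. 213.]
feeler_tip 0.76 [267. 213.]
tray 0.61 [248. 241.]
[[275. 234.]
 [196. 208.]
 [275. 208.]]
```

View pics/w2b.png

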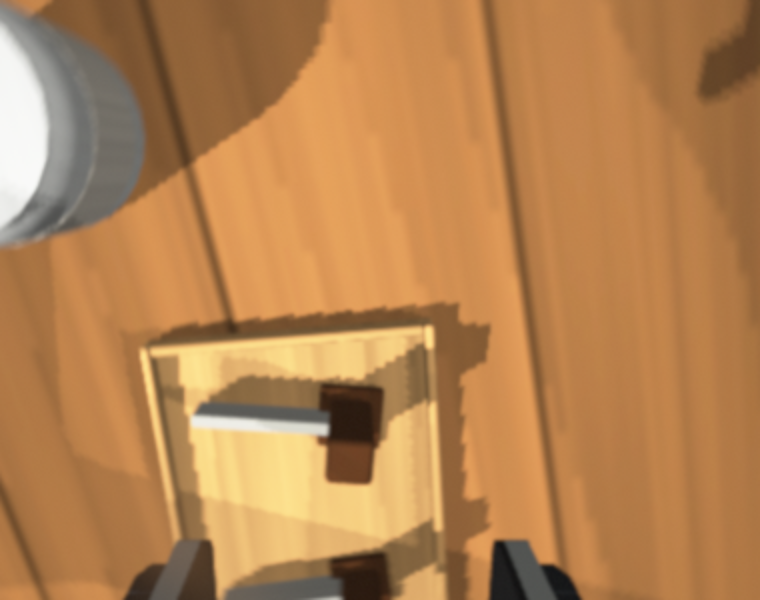

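The crop shows the thin feeler with its handle top at about (275,232) px and the blade's end at about (196,210). The blade is clearly thinner than the other one at the bottom edge. The tray's -y wall runs from (175,276)/2+… i.e. crop corners (145,350)-(432,328).

```bash
python3 - <<'E'
from h import *
s,r=st()
h=ray('wrist',(275,232),75);t=ray('wrist',(196.3,210.8),32)
b1=ray('wrist',(262,217),32)
print(h,t,np.hypot(*(t-h)[:2]),np.degrees(np.arctan2(*(t-h)[1::-1])),np.degrees(np.arctan2(*(t-b1)[1::-1])))
print('tray corners(-y)',[np.round(ray('wrist',(100+c/2,d/2),18)[:2]).tolist() for c,d in [(145,350),(432,328)]])
print('toolz ang',np.degrees(np.arctan2(r.as_matrix()[1,2],r.as_matrix()[0,2])), 'to handle in tool',r.inv().apply(h-s['position']))
E
```

```text
t 4.48 pos [ 508.8 -312.9  231.3] F [ 0.8  0.4 -0.1] w 59.9
[[0.214, 0.0, -0.977], [0.977, -0.0, 0.214], [0.0, -1.0, -0.0]] j [-0.28  0.34 -0.06 -0.   -1.17  0.07]
[ 519.48758409 -272.50338633   75.        ] [ 596.13656382 -294.40738537   32.        ] 79.71732099762774 -15.948361019469793 -18.08734209451274
tray corners(-y) [[613.0, -333.0], [469.0, -313.0]]
toolz ang 167.6556326072965 to handle in tool [ 41.76682894 156.30842175  -1.78331112]
```

```bash
python3 -m creep '[{"delta_pos":[20.9,0,-0.9],"rot":[0,0,0],"jaw":60},{"delta_pos":[20.9,0,-0.9],"rot":[0,0,0],"jaw":60},{"delta_pos":[0,10,0],"rot":[0,0.072,0],"jaw":60},{"delta_pos":[0,30,0],"rot":[0,0,0],"jaw":60},{"delta_pos":[0,30,0],"rot":[0,0,0],"jaw":60},{"delta_pos":[0,30,0],"rot":[0,0,0],"jaw":60},{"delta_pos":[0,30,0],"rot":[0,0,0],"jaw":60},{"delta_pos":[0,28,0],"rot":[0,0,0],"jaw":60},{"delta_pos":[0,20,0],"rot":[0,0,0],"jaw":60},{"delta_pos":[0,13,0],"rot":[0,0,0],"jaw":60}]'
python3 -m creep '[{"delta_pos":[0,0,0],"rot":[0,0,0],"jaw":60},{"delta_pos":[0,0,0],"rot":[0,0,0],"jaw":50},{"delta_pos":[0,0,0],"rot":[0,0,0],"jaw":40},{"delta_pos":[0,0,0],"rot":[0,0,0],"jaw":30},{"delta_pos":[0,0,0],"rot":[0,0,0],"jaw":20},{"delta_pos":[0,0,0],"rot":[0,0,0],"jaw":15},{"delta_pos":[0,0,0],"rot":[0,0,0],"jaw":15},{"delta_pos":[0,0,0],"rot":[0,0,0],"jaw":15},{"delta_pos":[0,0,0],"rot":[0,0,0],"jaw":15},{"delta_pos":[0,0,0],"rot":[0,0,0],"jaw":15}]'
python3 -c "from h import *;st()"
```

```text
clock: 5.32
position: [518.2, -272.1, 37.6]
ee_rot: [-0.566, -0.422, 0.424, 0.568]
contact_force: [0.1, 0.0, -0.3]
gripper_width: 60.2
clock: 6.15
position: [520.3, -272.7, 41.7]
ee_rot: [0.568, 0.423, -0.422, -0.566]
contact_force: [-1.4, 1.0, 5.8]
gripper_width: 21.2
t 6.15 pos [ 520.3 -272.7   41.7] F [-1.4  1.   5.8] w 21.2
[[0.286, 0.002, -0.958], [0.958, -0.001, 0.286], [-0.0, -1.0, -0.002]] j [-0.21  0.52 -0.31  0.   -0.74 -0.08]
```

```bash
python3 -m creep '[{"delta_pos":[0,-20,0],"rot":[0,0,0],"jaw":15},{"delta_pos":[0,-40,0],"rot":[0,0,0],"jaw":15},{"delta_pos":[0,-40,0],"rot":[0,0,0],"jaw":15},{"delta_pos":[31.2,0,14.5],"rot":[0,0,0],"jaw":15},{"delta_pos":[31.2,0,14.5],"rot":[0,0,0],"jaw":15},{"delta_pos":[31.2,0,14.5],"rot":[0,0,0],"jaw":15},{"delta_pos":[31.2,0,14.5],"rot":[0,0,0],"jaw":15},{"delta_pos":[31.2,0,14.5],"rot":[0,0,0],"jaw":15},{"delta_pos":[31.2,0,14.5],"rot":[0,0,0],"jaw":15},{"delta_pos":[31.2,0,14.5],"rot":[0,0,0],"jaw":15}]'
python3 -m creep '[{"delta_pos":[31.2,0,14.5],"rot":[0,0,0],"jaw":15},{"delta_pos":[31.2,0,14.5],"rot":[0,0,0],"jaw":15},{"delta_pos":[31.2,0,14.5],"rot":[0,0,0],"jaw":15},{"delta_pos":[31.2,0,14.5],"rot":[0,0,0],"jaw":15},{"delta_pos":[31.2,0,14.5],"rot":[0,0,0],"jaw":15},{"delta_pos":[31.2,0,14.5],"rot":[0,0,0],"jaw":15},{"delta_pos":[31.2,0,14.5],"rot":[0,0,0],"jaw":15},{"delta_pos":[0,0,0],"rot":[0,-0.114,0],"jaw":15},{"delta_pos":[0,0,0],"rot":[0,-0.114,0],"jaw":15},{"delta_pos":[0,0,0],"rot":[0,-0.114,0],"jaw":15}]'
python3 -m creep '[{"delta_pos":[0,0,0],"rot":[0,-0.114,0],"jaw":15},{"delta_pos":[0,0,0],"rot":[0,-0.114,0],"jaw":15},{"delta_pos":[0,0,0],"rot":[0,0,0],"jaw":15},{"delta_pos":[0,0,0],"rot":[0,0,0],"jaw":15},{"delta_pos":[0,0,0],"rot":[0,0,0],"jaw":15},{"delta_pos":[0,0,0],"rot":[0,0,0],"jaw":15},{"delta_pos":[0,0,0],"rot":[0,0,0],"jaw":15},{"delta_pos":[0,0,0],"rot":[0,0,0],"jaw":15},{"delta_pos":[0,0,0],"rot":[0,0,0],"jaw":15},{"delta_pos":[0,0,0],"rot":[0,0,0],"jaw":15}]'
cat >> h.py <<'E'
JIG=[530.4,234.1,0.279]
def tj():
    s,r=st();a=JIG[2];d=np.array(s['position'])[:2]-JIG[:2]
    print('jig xy',np.round([d[0]*np.cos(a)+d[1]*np.sin(a),-d[0]*np.sin(a)+d[1]*np.cos(a)],1),'z ang - jig',np.round(np.degrees(np.arctan2(r.as_matrix()[1,2],r.as_matrix()[0,2])-a),1))
E
python3 - <<'E'
from h import *
tj()
im=save('wrist','w3.png')
F=fr(JIG); print('pad ends',np.round(proj('wrist',[F(5,-12,42),F(75,-12,42)])))
cv2.imwrite('pics/w3b.png',cv2.resize(im[80:380,60:440,::-1],None,fx=2,fy=2))
E
```

```text
clock: 6.98
position: [484.1, -32.7, 140.1]
ee_rot: [-0.567, -0.422, 0.422, 0.567]
contact_force: [0.4, 1.1, -1.2]
gripper_width: 21.4
clock: 7.82
position: [449.7, 204.8, 139.8]
ee_rot: [-0.485, -0.514, 0.515, 0.485]
contact_force: [-0.4, 0.5, -2.4]
gripper_width: 21.2
clock: 8.65
position: [450.5, 204.1, 140.3]
ee_rot: [-0.426, -0.565, 0.565, 0.426]
contact_force: [0.7, -0.1, -1.3]
gripper_width: 21.2
t 8.65 pos [450.5 204.1 140.3] F [ 0.7 -0.1 -1.3] w 21.2
[[-0.275, -0.0, -0.961], [0.961, -0.0, -0.275], [0.0, -1.0, 0.0]] j [ 0.75  0.26 -0.44 -0.   -0.88 -0.48]
jig xy [-85.1  -6.8] z ang - jig -180.0
pad ends [[150. 203.]
 [ 51. 203.]]
```

View pics/w3b.png

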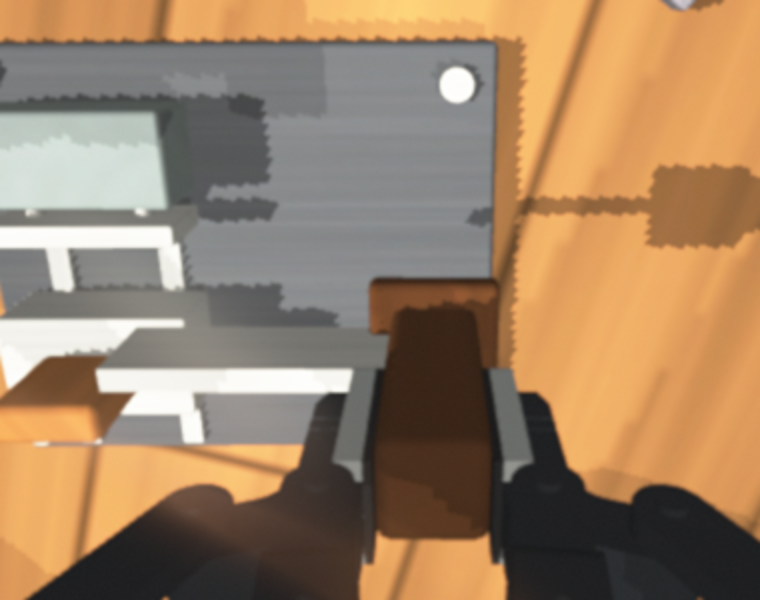

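```bash
python3 - <<'E'
from h import *
a=JIG[2]
def J(px,z):
    d=ray('wrist',px,z)[:2]-JIG[:2];return np.round([d[0]*np.cos(a)+d[1]*np.sin(a),-d[0]*np.sin(a)+d[1]*np.cos(a)],1)
zt=140.3-36.7+27
print('tip edges',J((108.5,264),zt),J((109,275.5),zt),'handle top',J((60+432/2,80+490/2),140.3-36.7+70))
print('pad mouth',J((146.5,204.5),42),'pad back',J((148,80+226/2),42),'plate -y edge',J((200,80+42/2),12),'-x edge',J((60+495/2,180),12))
print('jaw face',J((140,80+319/2),42))
E
```

```text
tip edges [ -4.6 -11. ] [-3.9 -4.8] handle top [-84.3  -8.8]
pad mouth [  7.3 -11.1] pad back [  5.3 -19.6] plate -y edge [-29.4 -80.1] -x edge [-109.   -21.2]
jaw face [15.2 16. ]
```

The blade is parallel to the gap, with its -y face about level with the pad face in the image. I'll shift +3 mm in y, lower it and slide in.

```bash
python3 -m creep '[{"delta_pos":[3,10,0],"rot":[0,0,0],"jaw":15},{"delta_pos":[0,20,0],"rot":[0,0,0],"jaw":15},{"delta_pos":[0,20,0],"rot":[0,0,0],"jaw":15},{"delta_pos":[0,15,0],"rot":[0,0,0],"jaw":15},{"delta_pos":[0,10,0],"rot":[0,0,0],"jaw":15},{"delta_pos":[0,7,0],"rot":[0,0,0],"jaw":15},{"delta_pos":[0,4,0],"rot":[0,0,0],"jaw":15},{"delta_pos":[0,3,0],"rot":[0,0,0],"jaw":15},{"delta_pos":[0,0,0],"rot":[0,0,0],"jaw":15},{"delta_pos":[0,0,0],"rot":[0,0,0],"jaw":15}]'
python3 -m creep '[{"delta_pos":[0,0,-3],"rot":[0,0,0],"jaw":15},{"delta_pos":[0,0,-7],"rot":[0,0,0],"jaw":15},{"delta_pos":[0,0,-7],"rot":[0,0,0],"jaw":15},{"delta_pos":[0,0,-8],"rot":[0,0,0],"jaw":15},{"delta_pos":[0,0,-8],"rot":[0,0,0],"jaw":15},{"delta_pos":[0,0,-8],"rot":[0,0,0],"jaw":15},{"delta_pos":[0,0,-7],"rot":[0,0,0],"jaw":15},{"delta_pos":[0,0,-5],"rot":[0,0,0],"jaw":15},{"delta_pos":[0,0,-3],"rot":[0,0,0],"jaw":15},{"delta_pos":[0,0,0],"rot":[0,0,0],"jaw":15}]'
python3 - <<'E'
from h import *
tj()
im=save('wrist','w4.png')
cv2.imwrite('pics/w4b.png',cv2.resize(im[60:360,60:440,::-1],None,fx=2,fy=2))
E
```

```text
clock: 9.53
position: [450.0, 207.3, 51.6]
ee_rot: [0.426, 0.565, -0.564, -0.425]
contact_force: [0.6, -1.0, -1.1]
gripper_width: 20.9
clock: 10.37
position: [504.1, 222.6, 51.2]
ee_rot: [0.426, 0.565, -0.565, -0.426]
contact_force: [0.8, -0.6, -1.6]
gripper_width: 21.3
t 10.37 pos [504.1 222.6  51.2] F [ 0.8 -0.6 -1.6] w 21.3
[[-0.275, 0.0, -0.961], [0.961, 0.0, -0.275], [-0.0, -1.0, -0.0]] j [ 0.71  0.46 -0.4   0.   -0.72 -0.43]
jig xy [-28.4  -3.8] z ang - jig -180.0
```

View pics/w4b.png

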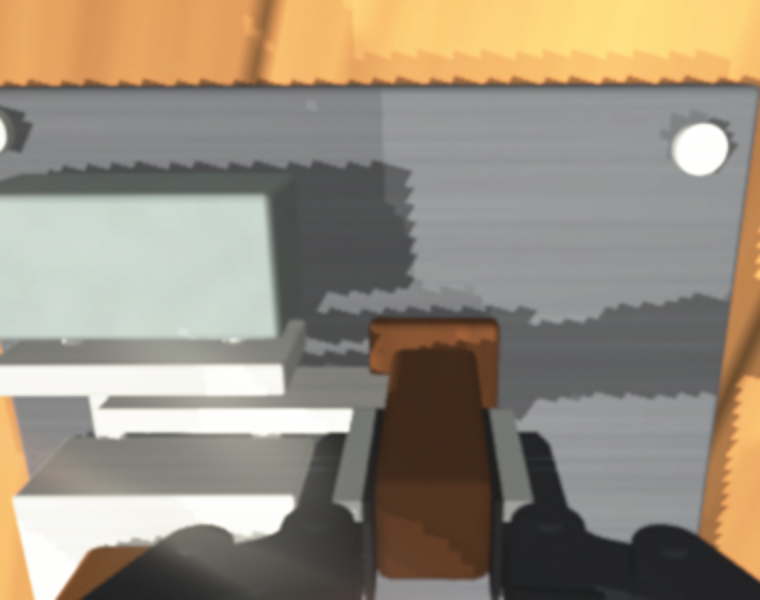

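The blade is in the gap beside the pad, with about 1 mm clearance and parallel. I'll lower it to the base, release, lift and turn for the fin.

```bash
python3 -m creep '[{"delta_pos":[0,1,0],"rot":[0,0,0],"jaw":15},{"delta_pos":[0,1,0],"rot":[0,0,0],"jaw":15},{"delta_pos":[0,0.5,0],"rot":[0,0,0],"jaw":15},{"delta_pos":[0,0,0],"rot":[0,0,0],"jaw":15},{"delta_pos":[0,0,0],"rot":[0,0,0],"jaw":30},{"delta_pos":[0,0,0],"rot":[0,0,0],"jaw":45},{"delta_pos":[0,0,0],"rot":[0,0,0],"jaw":45},{"delta_pos":[0,0,0],"rot":[0,0,0],"jaw":45},{"delta_pos":[0,0,0],"rot":[0,0,0],"jaw":45},{"delta_pos":[0,0,0],"rot":[0,0,0],"jaw":45}]'
python3 -m creep '[{"delta_pos":[0,-8,0],"rot":[0,0,0],"jaw":45},{"delta_pos":[0,-15,0],"rot":[0,0,0],"jaw":45},{"delta_pos":[0,-25,0],"rot":[0,0,0],"jaw":45},{"delta_pos":[0,-25,0],"rot":[0,0,0],"jaw":45},{"delta_pos":[0,0,0],"rot":[0,-0.12,0],"jaw":45},{"delta_pos":[0,0,0],"rot":[0,-0.12,0],"jaw":45},{"delta_pos":[0,0,0],"rot":[0,-0.12,0],"jaw":45},{"delta_pos":[0,0,0],"rot":[0,-0.12,0],"jaw":45},{"delta_pos":[0,0,0],"rot":[0,-0.12,0],"jaw":45},{"delta_pos":[0,0,0],"rot":[0,-0.12,0],"jaw":45}]'
python3 -m creep '[{"delta_pos":[0,0,0],"rot":[0,-0.12,0],"jaw":45},{"delta_pos":[0,0,0],"rot":[0,-0.12,0],"jaw":45},{"delta_pos":[0,0,0],"rot":[0,-0.12,0],"jaw":45},{"delta_pos":[0,0,0],"rot":[0,-0.12,0],"jaw":45},{"delta_pos":[0,0,0],"rot":[0,-0.12,0],"jaw":45},{"delta_pos":[0,0,0],"rot":[0,-0.12,0],"jaw":45},{"delta_pos":[0,0,0],"rot":[0,-0.12,0],"jaw":45},{"delta_pos":[0,0,0],"rot":[0,-0.01,0],"jaw":45},{"delta_pos":[0,0,0],"rot":[0,0,0],"jaw":45},{"delta_pos":[0,0,0],"rot":[0,0,0],"jaw":45}]'
python3 - <<'E'
from h import *
tj()
im=save('wrist','w5.png')
cv2.imwrite('pics/w5b.png',cv2.resize(im[:,:,::-1],None,fx=1.4,fy=1.4))
E
```

```text
clock: 11.25
position: [503.5, 222.5, 48.9]
ee_rot: [0.426, 0.565, -0.565, -0.426]
contact_force: [-0.4, -0.7, 0.4]
gripper_width: 45.0
clock: 12.08
position: [503.6, 222.5, 122.5]
ee_rot: [0.198, 0.679, -0.679, -0.197]
contact_force: [-0.6, 0.5, -0.6]
gripper_width: 45.1
clock: 12.92
position: [503.6, 222.5, 122.1]
ee_rot: [-0.097, 0.7, -0.7, 0.097]
contact_force: [0.3, 1.1, -0.2]
gripper_width: 45.0
t 12.92 pos [503.6 222.5 122.1] F [ 0.3  1.1 -0.2] w 45.0
[[-0.962, 0.0, 0.272], [-0.272, 0.0, -0.962], [-0.0, -1.0, -0.0]] j [ 0.71  0.36 -0.33  0.   -0.88  1.14]
jig xy [-29.   -3.8] z ang - jig -90.2
```

View pics/w5b.png

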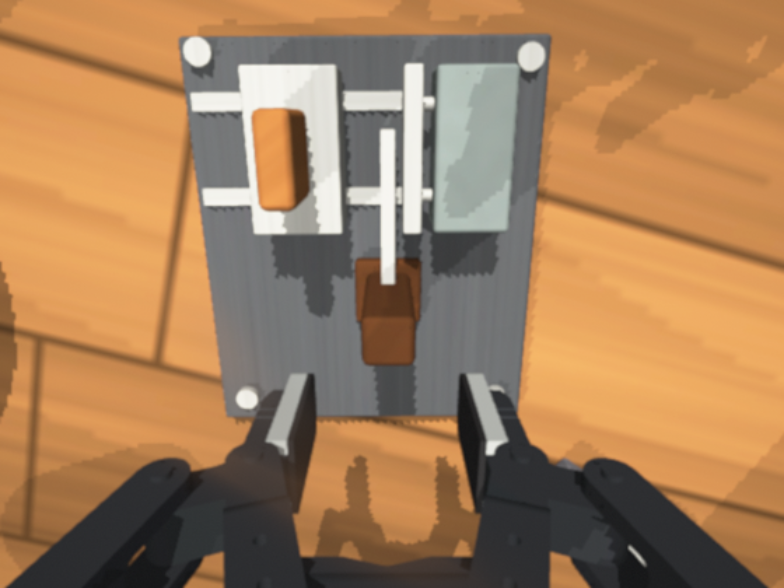

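The view shows the feeler standing upright with its blade (380-396 px in the enlarged view) parallel to and just off the pad face (404). The jaw is open, with the fin top centred at about (276,159).

```bash
python3 - <<'E'
from h import *
a=JIG[2]
s,r=st()
def J(px,z):
    d=ray('wrist',np.array(px)/1.4,z)[:2]-JIG[:2];return np.round([d[0]*np.cos(a)+d[1]*np.sin(a),-d[0]*np.sin(a)+d[1]*np.cos(a)],1)
print('fin',J((252,110),82),J((288,110),82),J((297,210),82),J((260,210),82))
print('jaw face',J((342,233),42),J((337,66),42),'pad',J((404,232),42),J((404,64),42),'blade',J((380,129),39),J((395,129),39),J((381,283),39),J((395,283),39),'handle top',J((387,340),82))
E
```

```text
t 12.97 pos [503.5 222.5 122.1] F [0.6 0.4 1. ] w 44.9
[[-0.962, 0.0, 0.273], [-0.273, 0.0, -0.962], [-0.0, -1.0, -0.0]] j [ 0.71  0.36 -0.33  0.   -0.88  1.14]
fin [58.5 41. ] [58.4 28.6] [24.  27.6] [24.1 41.1]
jaw face [ 6.6 15. ] [75.7 14.9] pad [  7.  -12.9] [ 76.4 -12.3] blade [51.2 -2.4] [51.2 -8.8] [-18.2  -2.4] [-18.2  -9. ] handle top [-28.   -5.2]
```

```bash
python3 -m creep '[{"delta_pos":[-17.6,0,-9.6],"rot":[0,0,0],"jaw":45},{"delta_pos":[-17.6,0,-9.6],"rot":[0,0,0],"jaw":45},{"delta_pos":[-17.6,0,-9.6],"rot":[0,0,0],"jaw":45},{"delta_pos":[-17.6,0,-9.6],"rot":[0,0,0],"jaw":45},{"delta_pos":[0,10,0],"rot":[0,0,0],"jaw":45},{"delta_pos":[0,20,0],"rot":[0,0,0],"jaw":45},{"delta_pos":[0,20,0],"rot":[0,0,0],"jaw":45},{"delta_pos":[0,13,0],"rot":[0,0,0],"jaw":45},{"delta_pos":[0,7,0],"rot":[0,0,0],"jaw":40},{"delta_pos":[0,0,0],"rot":[0,0,0],"jaw":35}]'
python3 -m creep '[{"delta_pos":[0,0,0],"rot":[0,0,0],"jaw":30},{"delta_pos":[0,0,0],"rot":[0,0,0],"jaw":25},{"delta_pos":[0,0,0],"rot":[0,0,0],"jaw":20},{"delta_pos":[0,0,0],"rot":[0,0,0],"jaw":15},{"delta_pos":[0,0,0],"rot":[0,0,0],"jaw":12},{"delta_pos":[0,0,0],"rot":[0,0,0],"jaw":10},{"delta_pos":[0,0,0],"rot":[0,0,0],"jaw":10},{"delta_pos":[0,0,0],"rot":[0,0,0],"jaw":10},{"delta_pos":[0,0,0],"rot":[0,0,0],"jaw":10},{"delta_pos":[0,0,0],"rot":[0,0,0],"jaw":10}]'
python3 -c "from h import *;tj()"
```

```text
clock: 13.8
position: [559.3, 277.6, 49.7]
ee_rot: [0.099, -0.7, 0.701, -0.096]
contact_force: [-0.4, -0.5, -0.0]
gripper_width: 35.3
clock: 14.63
position: [561.1, 279.6, 53.2]
ee_rot: [-0.098, 0.701, -0.7, 0.099]
contact_force: [-2.8, 1.7, 5.7]
gripper_width: 12.9
t 14.63 pos [561.1 279.6  53.2] F [-2.8  1.7  5.7] w 12.9
[[-0.961, 0.002, 0.276], [-0.276, 0.001, -0.961], [-0.002, -1.0, -0.001]] j [ 0.72  0.56 -0.2   0.   -0.81  1.13]
jig xy [42.1 35.3] z ang - jig -90.0
```

```bash
python3 -m creep '[{"delta_pos":[0,0,1],"rot":[0,0,0],"jaw":10},{"delta_pos":[0,0,2],"rot":[0,0,0],"jaw":10},{"delta_pos":[0,0,3],"rot":[0,0,0],"jaw":10},{"delta_pos":[0,0,3],"rot":[0,0,0],"jaw":10},{"delta_pos":[0,0,3],"rot":[0,0,0],"jaw":10},{"delta_pos":[0,0,3],"rot":[0,0,0],"jaw":10},{"delta_pos":[0,0,2],"rot":[0,0,0],"jaw":10},{"delta_pos":[0,0,1],"rot":[0,0,0],"jaw":10},{"delta_pos":[0,0,1],"rot":[0,0,0],"jaw":10},{"delta_pos":[0,0,1],"rot":[0,0,0],"jaw":10}]'
python3 - <<'E'
from h import *
tj();s=arm.read_state();print('F jig y',np.dot(s['contact_force'],[-np.sin(.279),np.cos(.279),0]))
im=save('wrist','w6.png')
cv2.imwrite('pics/w6b.png',cv2.resize(im[0:400,100:500,::-1],None,fx=1.5,fy=1.5))
E
```

```text
clock: 15.47
position: [566.6, 260.8, 53.2]
ee_rot: [-0.098, 0.701, -0.7, 0.099]
contact_force: [-3.5, 4.2, 5.0]
gripper_width: 13.4
t 15.47 pos [566.6 260.8  53.2] F [-3.5  4.2  5. ] w 13.4
[[-0.961, 0.002, 0.276], [-0.276, 0.002, -0.961], [-0.003, -1.0, -0.001]] j [ 0.69  0.55 -0.21 -0.   -0.81  1.16]
jig xy [42.2 15.7] z ang - jig -90.0
F jig y 4.992310830514526
```

View pics/w6b.png

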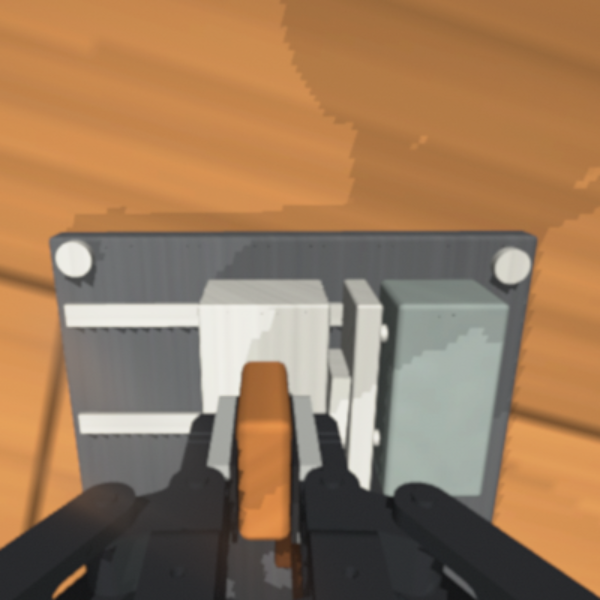

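The jaw face (col 327) is now about 7-8 mm from the pad (col 351), with the blade between. Going on in 1 mm steps, watching the force.

```bash
cat > f.py <<'E'
from h import *
tj();s=arm.read_state();print('F jig y',round(np.dot(s['contact_force'],[-np.sin(.279),np.cos(.279),0]),2))
E
python3 -m creep '[{"delta_pos":[0,0,0.5],"rot":[0,0,0],"jaw":10},{"delta_pos":[0,0,0.5],"rot":[0,0,0],"jaw":10},{"delta_pos":[0,0,0],"rot":[0,0,0],"jaw":10},{"delta_pos":[0,0,0],"rot":[0,0,0],"jaw":10},{"delta_pos":[0,0,0],"rot":[0,0,0],"jaw":10},{"delta_pos":[0,0,0],"rot":[0,0,0],"jaw":10},{"delta_pos":[0,0,0],"rot":[0,0,0],"jaw":10},{"delta_pos":[0,0,0],"rot":[0,0,0],"jaw":10},{"delta_pos":[0,0,0],"rot":[0,0,0],"jaw":10},{"delta_pos":[0,0,0],"rot":[0,0,0],"jaw":10}]' >/dev/null; python3 f.py
python3 -m creep '[{"delta_pos":[0,0,0.5],"rot":[0,0,0],"jaw":10},{"delta_pos":[0,0,0.5],"rot":[0,0,0],"jaw":10},{"delta_pos":[0,0,0],"rot":[0,0,0],"jaw":10},{"delta_pos":[0,0,0],"rot":[0,0,0],"jaw":10},{"delta_pos":[0,0,0],"rot":[0,0,0],"jaw":10},{"delta_pos":[0,0,0],"rot":[0,0,0],"jaw":10},{"delta_pos":[0,0,0],"rot":[0,0,0],"jaw":10},{"delta_pos":[0,0,0],"rot":[0,0,0],"jaw":10},{"delta_pos":[0,0,0],"rot":[0,0,0],"jaw":10},{"delta_pos":[0,0,0],"rot":[0,0,0],"jaw":10}]' >/dev/null; python3 f.py
python3 - <<'E'
from h import *
a=JIG[2]
# from w6 picture (TCP then 1-2 mm back: camera pose differs, so shift with tool)
im=save('wrist','w7.png'); im6=cv2.imread('pics/w6.png')
g=cv2.cvtColor(im,cv2.COLOR_RGB2GRAY)
for row in (225,240,255): print(row,g[row,300:350].tolist())
E
```

```text
t 16.35 pos [566.9 259.8  53.2] F [-3.2  2.8  5.5] w 13.2
[[-0.961, 0.002, 0.276], [-0.276, 0.002, -0.961], [-0.003, -1.0, -0.001]] j [ 0.69  0.55 -0.21 -0.   -0.81  1.16]
jig xy [42.2 14.7] z ang - jig -90.0
F jig y 3.6
t 17.18 pos [567.2 258.9  53.2] F [-2.8  3.3  5.1] w 13.1
[[-0.961, 0.002, 0.276], [-0.276, 0.002, -0.961], [-0.003, -1.0, -0.001]] j [ 0.69  0.55 -0.21 -0.   -0.81  1.16]
jig xy [42.2 13.7] z ang - jig -90.0
F jig y 3.93
225 [210, 211, 213, 213, 212, 211, 210, 209, 209, 208, 209, 210, 212, 214, 215, 216, 215, 207, 184, 139, 103, 96, 95, 91, 82, 76, 76, 78, 78, 79, 79, 80, 107, 160, 195, 206, 209, 209, 208, 208, 208, 208, 208, 208, 207, 208, 209, 208, 195, 174]
240 [209, 211, 212, 212, 211, 210, 210, 208, 208, 209, 209, 211, 213, 214, 215, 216, 212, 193, 160, 160, 176, 179, 178, 178, 178, 175, 150, 109, 82, 77, 76, 97, 152, 189, 205, 208, 209, 209, 208, 208, 207, 207, 207, 208, 208, 209, 209, 194, 150, 93]
255 [210, 211, 212, 212, 211, 210, 209, 208, 207, 207, 208, 211, 213, 213, 215, 213, 202, 188, 200, 215, 218, 217, 218, 217, 217, 218, 218, 218, 216, 195, 149, 147, 181, 203, 210, 209, 208, 208, 206, 207, 207, 208, 209, 209, 210, 209, 195, 147, 89, 59]
```

Pixel rows give jaw-to-pad ≈6.5 mm, so the nip begins about 0.5 mm further on. Moving 2.7 mm more should give about 2.2 N on the pad.

```bash
python3 -m creep '[{"delta_pos":[0,0,0.5],"rot":[0,0,0],"jaw":10},{"delta_pos":[0,0,0.5],"rot":[0,0,0],"jaw":10},{"delta_pos":[0,0,0.5],"rot":[0,0,0],"jaw":10},{"delta_pos":[0,0,0.5],"rot":[0,0,0],"jaw":10},{"delta_pos":[0,0,0.4],"rot":[0,0,0],"jaw":10},{"delta_pos":[0,0,0.3],"rot":[0,0,0],"jaw":10},{"delta_pos":[0,0,0],"rot":[0,0,0],"jaw":10},{"delta_pos":[0,0,0],"rot":[0,0,0],"jaw":10},{"delta_pos":[0,0,0],"rot":[0,0,0],"jaw":10},{"delta_pos":[0,0,0],"rot":[0,0,0],"jaw":10}]' >/dev/null; python3 f.py
python3 - <<'E'
from h import *
im=save('wrist','w8.png');g=cv2.cvtColor(im,cv2.COLOR_RGB2GRAY)
for row in (225,240,255): print(row,g[row,300:365].tolist())
g=cv2.cvtColor(cv2.imread('pics/w7.png'),cv2.COLOR_BGR2GRAY)
print('old',g[225,340:365].tolist())
E
```

```text
t 18.07 pos [567.7 256.9  53.2] F [-3.7  5.1  6.9] w 13.4
[[-0.961, 0.002, 0.276], [-0.276, 0.003, -0.961], [-0.003, -1.0, -0.002]] j [ 0.68  0.55 -0.21 -0.   -0.81  1.17]
jig xy [42.2 11.6] z ang - jig -90.0
F jig y 5.93
225 [209, 211, 212, 212, 212, 210, 210, 208, 208, 209, 208, 210, 211, 213, 214, 215, 215, 207, 184, 138, 102, 93, 93, 91, 83, 77, 77, 77, 78, 79, 78, 80, 108, 159, 195, 207, 209, 208, 208, 208, 208, 207, 207, 208, 208, 208, 208, 208, 194, 147, 90, 62, 59, 62, 75, 99, 122, 138, 146, 153, 155, 155, 154, 154, 154]
240 [210, 211, 212, 211, 211, 210, 208, 208, 208, 208, 209, 210, 212, 214, 214, 215, 212, 192, 159, 160, 175, 179, 178, 179, 179, 174, 147, 103, 78, 76, 76, 100, 154, 190, 204, 208, 209, 207, 207, 207, 207, 207, 207, 208, 208, 210, 208, 194, 146, 86, 59, 59, 63, 77, 103, 125, 138, 147, 154, 156, 157, 156, 157, 157, 157]
255 [209, 211, 211, 211, 210, 209, 209, 208, 207, 208, 208, 210, 212, 213, 214, 211, 201, 186, 199, 215, 218, 218, 217, 217, 217, 218, 217, 217, 215, 192, 148, 148, 182, 202, 208, 208, 208, 208, 206, 206, 207, 208, 209, 208, 210, 208, 193, 146, 88, 58, 60, 71, 96, 128, 150, 162, 170, 175, 176, 176, 176, 177, 175, 175, 176]
old [208, 208, 208, 208, 207, 208, 209, 208, 195, 174, 176, 189, 188, 164, 115, 70, 59, 60, 63, 86, 114, 132, 142, 149, 154]
```

```bash
python3 - <<'E'
from h import *
for f in ('w6','w7','w8'):
    g=cv2.cvtColor(cv2.imread(f'pics/{f}.png'),cv2.COLOR_BGR2GRAY).astype(float)
    o=[]
    for row in (215,220,225):
        l=g[row,310:375]; e=lambda lo,hi,thr,up:next((i+(thr-l[i])/(l[i+1]-l[i])+310 for i in range(lo-310,hi-310) if (l[i]-thr)*(l[i+1]-thr)<=0 and (l[i+1]>l[i])==up),None)
        o.append([round(x,1) if x else None for x in (e(312,330,150,False),e(322,345,150,True),e(340,372,120,False),e(350,372,120,True))])
    print(f,o)
E
```

```text
w6 [[np.float64(327.6), np.float64(337.1), np.float64(354.5), np.float64(365.6)], [np.float64(318.7), np.float64(336.9), np.float64(358.5), np.float64(365.2)], [np.float64(318.8), np.float64(336.7), np.float64(357.9), np.float64(364.8)]]
w7 [[np.float64(324.2), np.float64(333.3), np.float64(350.4), np.float64(361.2)], [np.float64(318.9), np.float64(333.0), np.float64(354.3), np.float64(360.8)], [np.float64(318.8), np.float64(332.8), np.float64(353.9), np.float64(360.3)]]
w8 [[np.float64(322.2), np.float64(333.2), np.float64(350.3), np.float64(356.6)], [np.float64(318.8), np.float64(332.9), np.float64(350.1), np.float64(356.3)], [np.float64(318.7), np.float64(332.8), np.float64(349.5), np.float64(355.9)]]
```

From w6 to w8 the pad moved back 5 px (about 2.2 mm) relative to the fixed block, while the jaw-to-pad distance stayed at blade thickness. The nip is therefore about 2.2 N and the jaw about 0.026. I'll release the fin and go back over the handle.

```bash
python3 -m creep '[{"delta_pos":[0,0,0],"rot":[0,0,0],"jaw":18},{"delta_pos":[0,0,0],"rot":[0,0,0],"jaw":26},{"delta_pos":[0,0,0],"rot":[0,0,0],"jaw":36},{"delta_pos":[0,0,0],"rot":[0,0,0],"jaw":45},{"delta_pos":[0,0,0],"rot":[0,0,0],"jaw":45},{"delta_pos":[0,0,0],"rot":[0,0,0],"jaw":45},{"delta_pos":[0,-10,0],"rot":[0,0,0],"jaw":45},{"delta_pos":[0,-20,0],"rot":[0,0,0],"jaw":45},{"delta_pos":[0,-25,0],"rot":[0,0,0],"jaw":45},{"delta_pos":[0,-15,0],"rot":[0,0,0],"jaw":45}]'
python3 -m creep '[{"delta_pos":[17.7,0,5.75],"rot":[0,0,0],"jaw":45},{"delta_pos":[17.7,0,5.75],"rot":[0,0,0],"jaw":45},{"delta_pos":[17.7,0,5.75],"rot":[0,0,0],"jaw":45},{"delta_pos":[17.7,0,5.75],"rot":[0,0,0],"jaw":45},{"delta_pos":[0,0,0],"rot":[0,0.12,0],"jaw":45},{"delta_pos":[0,0,0],"rot":[0,0.12,0],"jaw":45},{"delta_pos":[0,0,0],"rot":[0,0.12,0],"jaw":45},{"delta_pos":[0,0,0],"rot":[0,0.12,0],"jaw":45},{"delta_pos":[0,0,0],"rot":[0,0.12,0],"jaw":45},{"delta_pos":[0,0,0],"rot":[0,0.12,0],"jaw":45}]'
python3 -m creep '[{"delta_pos":[0,0,0],"rot":[0,0.12,0],"jaw":45},{"delta_pos":[0,0,0],"rot":[0,0.12,0],"jaw":45},{"delta_pos":[0,0,0],"rot":[0,0.12,0],"jaw":45},{"delta_pos":[0,0,0],"rot":[0,0.12,0],"jaw":45},{"delta_pos":[0,0,0],"rot":[0,0.12,0],"jaw":45},{"delta_pos":[0,0,0],"rot":[0,0.12,0],"jaw":45},{"delta_pos":[0,0,0],"rot":[0,0.12,0],"jaw":45},{"delta_pos":[0,0,0],"rot":[0,0.01,0],"jaw":45},{"delta_pos":[0,0,0],"rot":[0,0,0],"jaw":45},{"delta_pos":[0,0,0],"rot":[0,0,0],"jaw":45}]'
python3 - <<'E'
from h import *
tj()
im=save('wrist','w9.png')
cv2.imwrite('pics/w9b.png',cv2.resize(im[60:360,60:440,::-1],None,fx=2,fy=2))
E
```

```text
clock: 18.95
position: [568.5, 255.4, 124.9]
ee_rot: [-0.097, 0.701, -0.7, 0.099]
contact_force: [0.1, 0.5, 0.2]
gripper_width: 45.4
clock: 19.78
position: [505.9, 213.4, 122.7]
ee_rot: [0.157, 0.69, -0.689, -0.157]
contact_force: [-0.2, 0.2, 0.4]
gripper_width: 44.6
clock: 20.62
position: [505.8, 213.4, 122.3]
ee_rot: [0.425, 0.565, -0.565, -0.425]
contact_force: [-0.0, 0.0, -0.9]
gripper_width: 44.8
t 20.62 pos [505.8 213.4 122.3] F [-0.   0.  -0.9] w 44.8
[[-0.278, 0.001, -0.961], [0.961, 0.0, -0.278], [0.0, -1.0, -0.001]] j [ 0.69  0.36 -0.33  0.   -0.88 -0.41]
jig xy [-29.4 -13.1] z ang - jig -179.9
```

View pics/w9b.png

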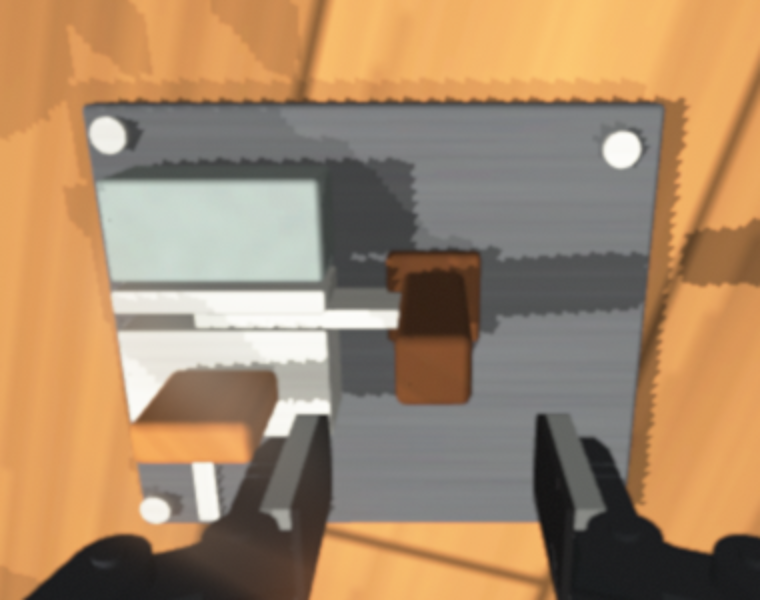

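The view shows the blade nipped between jaw and pad, the handle upright and centred between the fingers (col 433), and the jaw left in place. I'll grasp closing along x.

```bash
python3 -m creep '[{"delta_pos":[1,10,0],"rot":[0,0,0],"jaw":45},{"delta_pos":[0,15,0],"rot":[0,0,0],"jaw":45},{"delta_pos":[0,15,0],"rot":[0,0,0],"jaw":45},{"delta_pos":[0,13,0],"rot":[0,0,0],"jaw":45},{"delta_pos":[0,10,0],"rot":[0,0,0],"jaw":45},{"delta_pos":[0,6,0],"rot":[0,0,0],"jaw":45},{"delta_pos":[0,3,0],"rot":[0,0,0],"jaw":45},{"delta_pos":[0,0,0],"rot":[0,0,0],"jaw":45},{"delta_pos":[0,0,0],"rot":[0,0,0],"jaw":45},{"delta_pos":[0,0,0],"rot":[0,0,0],"jaw":40}]'
python3 -m creep '[{"delta_pos":[0,0,0],"rot":[0,0,0],"jaw":36},{"delta_pos":[0,0,0],"rot":[0,0,0],"jaw":32},{"delta_pos":[0,0,0],"rot":[0,0,0],"jaw":28},{"delta_pos":[0,0,0],"rot":[0,0,0],"jaw":24},{"delta_pos":[0,0,0],"rot":[0,0,0],"jaw":20},{"delta_pos":[0,0,0],"rot":[0,0,0],"jaw":15},{"delta_pos":[0,0,0],"rot":[0,0,0],"jaw":15},{"delta_pos":[0,0,0],"rot":[0,0,0],"jaw":15},{"delta_pos":[0,0,0],"rot":[0,0,0],"jaw":15},{"delta_pos":[0,0,0],"rot":[0,0,0],"jaw":15}]'
python3 f.py
```

```text
clock: 21.5
position: [505.9, 214.7, 50.5]
ee_rot: [0.426, 0.565, -0.564, -0.425]
contact_force: [0.4, 0.7, 1.1]
gripper_width: 40.1
clock: 22.33
position: [505.4, 214.4, 50.2]
ee_rot: [0.426, 0.565, -0.565, -0.425]
contact_force: [-2.5, -0.9, 5.5]
gripper_width: 21.4
t 22.33 pos [505.4 214.4  50.2] F [-2.5 -0.9  5.5] w 21.4
[[-0.276, 0.0, -0.961], [0.961, 0.0, -0.276], [-0.0, -1.0, -0.0]] j [ 0.7   0.46 -0.4   0.   -0.71 -0.42]
jig xy [-29.5 -12. ] z ang - jig -180.0
F jig y -0.19
```

```bash
python3 -m creep '[{"delta_pos":[0,0,2],"rot":[0,0,0],"jaw":15},{"delta_pos":[0,0,3],"rot":[0,0,0],"jaw":15},{"delta_pos":[0,0,4],"rot":[0,0,0],"jaw":15},{"delta_pos":[0,0,4],"rot":[0,0,0],"jaw":15},{"delta_pos":[0,0,4],"rot":[0,0,0],"jaw":15},{"delta_pos":[0,0,4],"rot":[0,0,0],"jaw":15},{"delta_pos":[0,0,4],"rot":[0,0,0],"jaw":15},{"delta_pos":[0,0,3],"rot":[0,0,0],"jaw":15},{"delta_pos":[0,0,2],"rot":[0,0,0],"jaw":15},{"delta_pos":[0,0,1],"rot":[0,0,0],"jaw":15}]'>/dev/null
python3 f.py
python3 -m creep '[{"delta_pos":[0,0,2],"rot":[0,0,0],"jaw":15},{"delta_pos":[0,0,3],"rot":[0,0,0],"jaw":15},{"delta_pos":[0,0,4],"rot":[0,0,0],"jaw":15},{"delta_pos":[0,0,4],"rot":[0,0,0],"jaw":15},{"delta_pos":[0,0,4],"rot":[0,0,0],"jaw":15},{"delta_pos":[0,0,4],"rot":[0,0,0],"jaw":15},{"delta_pos":[0,0,4],"rot":[0,0,0],"jaw":15},{"delta_pos":[0,0,2],"rot":[0,0,0],"jaw":15},{"delta_pos":[0,0,1],"rot":[0,0,0],"jaw":15},{"delta_pos":[0,0,0],"rot":[0,0,0],"jaw":15}]'>/dev/null
python3 f.py
python3 - <<'E'
from h import *
im=save('wrist','w10.png')
cv2.imwrite('pics/w10b.png',cv2.resize(im[60:360,0:440,::-1],None,fx=1.8,fy=1.8))
E
```

```text
t 23.17 pos [475.7 206.3  50.2] F [3.9 3.2 2.8] w 21.5
[[-0.276, 0.001, -0.961], [0.961, 0.001, -0.276], [0.001, -1.0, -0.001]] j [ 0.72  0.42 -0.48  0.   -0.67 -0.44]
jig xy [-60.3 -11.7] z ang - jig -180.0
F jig y 1.97
t 24.0 pos [448.4 197.7  50.2] F [3.3 0.6 5.8] w 21.3
[[-0.275, -0.0, -0.961], [0.961, -0.0, -0.275], [-0.0, -1.0, 0.0]] j [ 0.75  0.38 -0.55  0.   -0.64 -0.47]
jig xy [-88.9 -12.4] z ang - jig -180.0
F jig y -0.31
```

View pics/w10b.png

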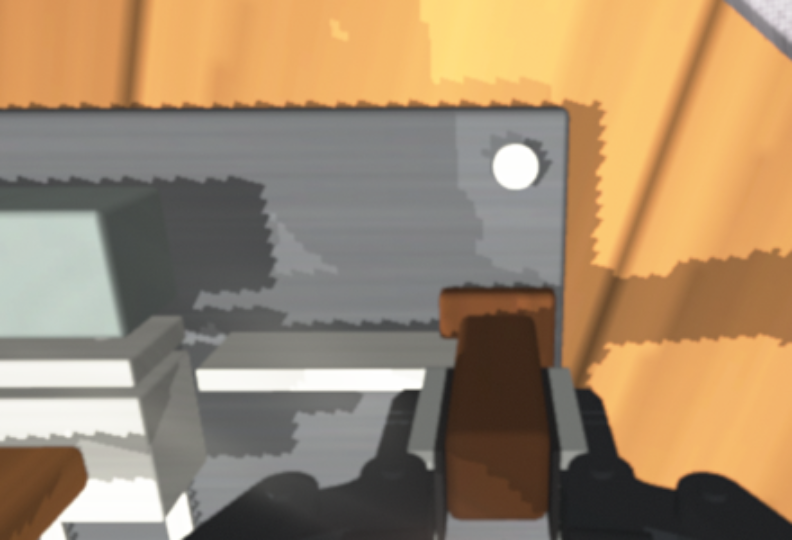

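The blade is fully out, and the jaw still stands about 3-4 mm from the sprung-back pad. Back to the tray.

```bash
python3 -m creep '[{"delta_pos":[0,-20,0],"rot":[0,0,0],"jaw":15},{"delta_pos":[0,-40,0],"rot":[0,0,0],"jaw":15},{"delta_pos":[0,-40,0],"rot":[0,0,0],"jaw":15},{"delta_pos":[-33.7,0,4.3],"rot":[0,0,0],"jaw":15},{"delta_pos":[-33.7,0,4.3],"rot":[0,0,0],"jaw":15},{"delta_pos":[-33.7,0,4.3],"rot":[0,0,0],"jaw":15},{"delta_pos":[-33.7,0,4.3],"rot":[0,0,0],"jaw":15},{"delta_pos":[-33.7,0,4.3],"rot":[0,0,0],"jaw":15},{"delta_pos":[-33.7,0,4.3],"rot":[0,0,0],"jaw":15},{"delta_pos":[-33.7,0,4.3],"rot":[0,0,0],"jaw":15}]'
python3 -m creep '[{"delta_pos":[-33.7,0,4.3],"rot":[0,0,0],"jaw":15},{"delta_pos":[-33.7,0,4.3],"rot":[0,0,0],"jaw":15},{"delta_pos":[-33.7,0,4.3],"rot":[0,0,0],"jaw":15},{"delta_pos":[-33.7,0,4.3],"rot":[0,0,0],"jaw":15},{"delta_pos":[-33.7,0,4.3],"rot":[0,0,0],"jaw":15},{"delta_pos":[-33.7,0,4.3],"rot":[0,0,0],"jaw":15},{"delta_pos":[-33.7,0,4.3],"rot":[0,0,0],"jaw":15},{"delta_pos":[0,0,0],"rot":[0,0.114,0],"jaw":15},{"delta_pos":[0,0,0],"rot":[0,0.114,0],"jaw":15},{"delta_pos":[0,0,0],"rot":[0,0.114,0],"jaw":15}]'
python3 -m creep '[{"delta_pos":[0,0,0],"rot":[0,0.114,0],"jaw":15},{"delta_pos":[0,0,0],"rot":[0,0.114,0],"jaw":15},{"delta_pos":[0,0,0],"rot":[0,0,0],"jaw":15},{"delta_pos":[0,0,0],"rot":[0,0,0],"jaw":15},{"delta_pos":[0,0,0],"rot":[0,0,0],"jaw":15},{"delta_pos":[0,0,0],"rot":[0,0,0],"jaw":15},{"delta_pos":[0,0,0],"rot":[0,0,0],"jaw":15},{"delta_pos":[0,0,0],"rot":[0,0,0],"jaw":15},{"delta_pos":[0,0,0],"rot":[0,0,0],"jaw":15},{"delta_pos":[0,0,0],"rot":[0,0,0],"jaw":15}]'
python3 -c "from h import *;st()"
```

```text
clock: 24.88
position: [480.0, -39.2, 147.3]
ee_rot: [-0.423, -0.562, 0.567, 0.429]
contact_force: [0.6, 0.2, -1.9]
gripper_width: 21.0
clock: 25.72
position: [516.1, -271.5, 146.2]
ee_rot: [-0.514, -0.48, 0.483, 0.522]
contact_force: [-0.2, -0.5, -1.4]
gripper_width: 21.1
clock: 26.55
position: [520.7, -272.0, 149.8]
ee_rot: [-0.567, -0.422, 0.422, 0.567]
contact_force: [0.8, 0.4, -1.2]
gripper_width: 21.5
t 26.55 pos [ 520.7 -272.   149.8] F [ 0.8  0.4 -1.2] w 21.5
[[0.287, -0.0, -0.958], [0.958, 0.0, 0.287], [0.0, -1.0, 0.0]] j [-0.21  0.39 -0.2  -0.   -0.98 -0.08]
```

```bash
python3 -m creep '[{"delta_pos":[0,15,0],"rot":[0,0,0],"jaw":15},{"delta_pos":[0,25,0],"rot":[0,0,0],"jaw":15},{"delta_pos":[0,25,0],"rot":[0,0,0],"jaw":15},{"delta_pos":[0,17,0],"rot":[0,0,0],"jaw":15},{"delta_pos":[0,11,0],"rot":[0,0,0],"jaw":15},{"delta_pos":[0,7,0],"rot":[0,0,0],"jaw":15},{"delta_pos":[0,3,0],"rot":[0,0,0],"jaw":15},{"delta_pos":[0,1,0],"rot":[0,0,0],"jaw":15},{"delta_pos":[0,0.5,0],"rot":[0,0,0],"jaw":15},{"delta_pos":[0,0,0],"rot":[0,0,0],"jaw":15}]'
python3 -m creep '[{"delta_pos":[0,1,0],"rot":[0,0,0],"jaw":15},{"delta_pos":[0,0.5,0],"rot":[0,0,0],"jaw":15},{"delta_pos":[0,0,0],"rot":[0,0,0],"jaw":15},{"delta_pos":[0,0,0],"rot":[0,0,0],"jaw":15},{"delta_pos":[0,0,0],"rot":[0,0,0],"jaw":26},{"delta_pos":[0,0,0],"rot":[0,0,0],"jaw":35},{"delta_pos":[0,0,0],"rot":[0,0,0],"jaw":45},{"delta_pos":[0,0,0],"rot":[0,0,0],"jaw":50},{"delta_pos":[0,0,0],"rot":[0,0,0],"jaw":50},{"delta_pos":[0,0,0],"rot":[0,0,0],"jaw":50}]'
python3 -m creep '[{"delta_pos":[0,-10,0],"rot":[0,0,0],"jaw":50},{"delta_pos":[0,-20,0],"rot":[0,0,0],"jaw":50},{"delta_pos":[0,-30,0],"rot":[0,0,0],"jaw":50},{"delta_pos":[0,-30,0],"rot":[0,0,0],"jaw":50},{"delta_pos":[-15,-30,0],"rot":[0,0,0],"jaw":50},{"delta_pos":[-15,-30,0],"rot":[0,0,0],"jaw":50},{"delta_pos":[-15,-20,0],"rot":[0,0,0],"jaw":50},{"delta_pos":[0,0,0],"rot":[0,0,0],"jaw":50},{"delta_pos":[0,0,0],"rot":[0,0,0],"jaw":50},{"delta_pos":[0,0,0],"rot":[0,0,0],"jaw":50}]'
python3 - <<'E'
from h import *
st();a=save('wrist','w11.png');b=save('top','top2.png')
x=cv2.resize(a[:,:,::-1],(400,300));y=cv2.resize(b[180:300,110:390,::-1],(700,300))
F=fr([519.5,-272.5,np.radians(-16.5)]);print('expected handle top, tip',np.round(proj('wrist',[F(0,0,75),F(80,0,32)])*[400/560,300/420]))
c=np.zeros((600,700,3),np.uint8);c[:300,:400]=x;c[300:]=y;cv2.imwrite('pics/fin.png',c)
E
```

```text
clock: 27.38
position: [521.5, -272.2, 46.3]
ee_rot: [0.568, 0.423, -0.422, -0.567]
contact_force: [-0.7, -0.5, -1.9]
gripper_width: 21.2
clock: 28.22
position: [520.8, -272.1, 43.9]
ee_rot: [0.567, 0.422, -0.422, -0.567]
contact_force: [-0.1, 0.6, 0.2]
gripper_width: 50.0
clock: 29.05
position: [507.2, -314.8, 213.5]
ee_rot: [-0.567, -0.422, 0.422, 0.568]
contact_force: [0.4, 0.2, -0.2]
gripper_width: 49.8
t 29.05 pos [ 507.2 -314.8  213.5] F [ 0.4  0.2 -0.2] w 49.8
[[0.287, -0.001, -0.958], [0.958, 0.001, 0.287], [0.001, -1.0, 0.001]] j [-0.28  0.35 -0.09 -0.   -1.13 -0.01]
expected handle top, tip [[198. 173.]
 [138. 160.]]
```

View pics/fin.png

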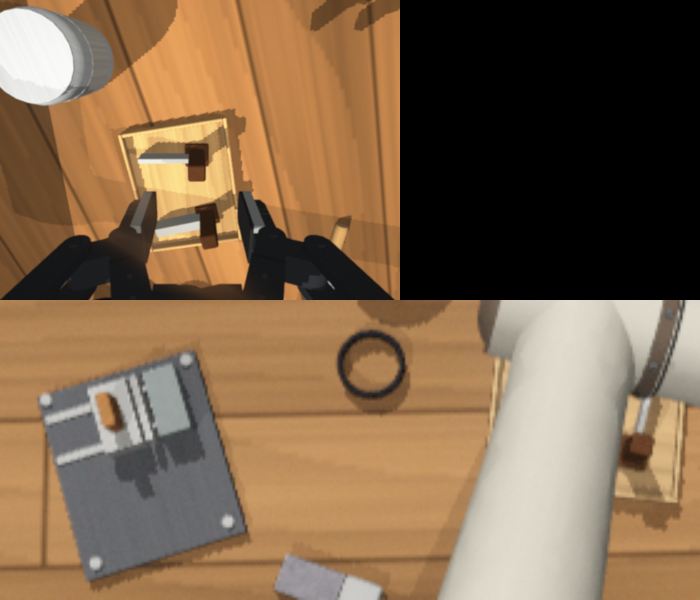

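The thin feeler stands upright in its old place: the handle top is at about (197,172), where (198,173) was expected. The thick one has not moved, and the gauge's jaw is nearly shut with a thin gap. Handing in.

```bash
python3 -c "
from bench import arm
print(arm.job_done())"
```

```text
the job is handed in; nothing more can be done
None
```

I set the gauge with the thin feeler, drew the feeler out along the gap and stood it back in its tray. I handed the job in at about 29 s of the 72 s allowed; no verdict came back.

- **Insertion:** The blade went in to about 51 mm along the gap, upright and about 3 mm off the pad, and I let go of it with the jaw still open.
- **Nip:** I slid the jaw shut by its fin in small steps. In the images the pad had moved back about 2.2 mm, so the nip is about 2.2 N and the jaw about 0.026.
- **Withdrawal:** I gripped the handle along x and drew the feeler straight back. The wrist showed a few newtons of resistance with about 20 mm of blade still in.
- **Final checks:** The last pictures show the thin feeler upright and released within about 1 px of its old place. The thick feeler and the ring showed no shift, the jaw is where I set it, and the arm is clear. I did not compare the bowl, tin and brush with their starting positions.

**Less certain:**
- My measurements of the jaw did not fully agree. One early estimate put the nip about 0.5 mm later than where the pad actually began to move, and the images put the jaw's starting position 2–3 mm from its stop.
- The fingers jumped about 1 mm when I let go of the fin, so the final jaw value is good to about 1 mm. That still lies inside the allowed 0.0242 to 0.0285.

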